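Make up a wheel-dressing kit and a hold-down kit

ROBOT

A 6-joint arm with a two-finger parallel gripper is mounted at the origin on a cart in front of the work surface, level with it; the furniture and walls round the work are solid. World frame = base frame: x ahead of the robot, y to its left, z up, the work surface at z = 0. Lengths are in mm, angles in rad, forces in N, time in s.
With the tool pointing down it reaches from about 300 to 775 mm from the base axis. Payload 14.6 kg.
Tool frame: the origin (TCP) lies midway between the tips of the shut fingers; the grasp point (between the pads) lies 19 mm behind it (manip.hold_point_z is the distance from the TCP to the grasp point, in mm); z points along the fingers, y is the direction in which the jaws open and shut (so a half turn about z gives the same grasp; the last joint's range is limited). The gripper opens to 94 mm and grips with 3 to 60 N. Pads are 16 mm wide; open, the fingers measure 119 mm over their backs; the gripper's body (75 mm by 177 mm) begins 78 mm behind the grasp point.
Start: joints at [-1.27, 0.3, 1.521, -0, 1.321, -0.067], TCP at [197.752, -513.209, 205.446] pointing down, gripper open.
Joint ranges: [-3.03, 3.03], [-0.79, 2.21], [0.23, 2.52], [-1.04, 4.18], [0, 3.07], [-2.55, 2.55]. Speed limits (rad/s): [2.22, 2.22, 2.57, 3.14, 3.14, 3.14].

INTERFACE

Orientations are given as [roll, pitch, yaw] about the fixed x, y, z axes, in that order (R = Rz(yaw) Ry(pitch) Rx(roll)).
In Python, from cell import manip gives the robot as it stands.
- The arm moves only by the shell command python3 -m crank 'ROWS' [OPENING] [FORCE]. ROWS is JSON, a list of rows, each an object with "offset": the shift along the world's x, y, z in m, a list of three; "spin": the turn about the world's z in degrees. In form: [{"offset": [dx, dy, dz], "spin": spin}, ...]. A call has exactly 8 rows; each row is the pose to reach, as a shift and turn from the pose measured when the call began; what a row does not reach only later rows make up. A row lasts 1/12 s, in which the tool goes at most 41.7 mm and 7.16 degrees, less where a joint would pass 70% of its speed; a pose out of reach is approached as far as the arm can. A call with a gripper value outside its range is refused whole. OPENING is the opening, from 0 (shut) to 1 (fully open), set as the call begins (- or left out, the last holds). The fingers move at their own pace and stop on an object; FORCE is the grip in N (left out, the last holds). Time passes only in rows, so rows that repeat a pose let the fingers close, or fill a call up. It gives the time, the measured TCP pose, the force and the opening at its end, in the units of the state.
- manip.read_state(): the state, without advancing time (a new reading comes with each control period).
- manip.camera(name): name is "scene" or "top" or "wrist"; returns a dict with "pixels" (384x512x3 uint8, red, green, blue), "fx", "fy", "cx", "cy" (pixels), "extrinsics" (4x4, takes a point from world to camera coordinates); the wrist camera has in their place "hand_eye" (4x4, takes a point from camera to tool coordinates, whose origin is the TCP and whose axes are the flange's). Camera axes: x right, y down, z forward; pixel columns grow to the right and rows downward; lengths in mm; the calibration is good to about 2 mm. A picture is of the moment at which its call begins: read the wrist's pose just before it. There is no depth.
- manip.sign_off(): hands the job in, once; it reports no verdict.
Trained networks look in a picture, given as the dict that the camera call returned (one of the last four; its "shot" number tells which), for a name from the list of things; names that differ only in an ending like _2 or _b are one class to them, and where a whole thing is asked for, a point or a joint stands for the part that bears it (a point fixed in the world has none). Each returns a list of dicts, best first, with "conf" (0 to 1); they miss things now and then, are a little off and sometimes report something else, mostly with a low value. They report only what shows in the picture. A call takes as long as a camera call.
- manip.search_frame(picture, name): "location" ([x, y, z] in mm, in world coordinates, good to about 4 mm: the middle of the surface that is visible of it).
- manip.masks_of(picture, name): "mask" (384x512 bool, what is visible of it).
The state is a dict: "clock": time; "joints": joint angles; "qd": joint speeds; "effort": joint torques, N m; "eef_pos": TCP position; "eef_rot": TCP orientation; "wrist_force": force on the tool from outside, world axes, zero at the start; "moment": the same for the moment, N m; "finger_gap": finger opening in mm.
Only numpy, scipy, OpenCV 4.12 (cv2) and the standard library are available. Lean on these libraries where they do the work, as an engineer would, in place of code of your own. Each camera call takes 0.05 s, during which the arm holds its last target. There are 200 camera calls.

TASK

Make up two job kits from the stock on the bench, one thing to a pocket. The wheel-dressing kit goes in the two-pocket tray: the dark dressing stone in one pocket and the steel feeler gauge in the other. The hold-down kit goes in the three-pocket tray: the oak block in the long pocket, the bolt standing on its head in one small pocket and the nut that fits it (the smaller one) in the other; set everything flat on the pocket floors without dropping it, and leave the larger nut where it lies.

Things in the scene. Friction and masses are not known exactly. Their poses are not given: they have to be found in the camera images.
- tray_two: Low steel kit tray, grey floor, fixed, 131 (x) x 153 (y) x 11 mm. Origin: centre of its underside, on the bench. Walls 3 thick, floor top 3 above the bench. The tray with two pockets: one wall along its x at y = 0 makes two long pockets, 125 (x) x 72 (y), centres at x = 0, y = +37.5 and -37.5.
- tray_three: Low steel kit tray, grey floor, fixed, 131 (x) x 153 (y) x 11 mm. Origin: centre of its underside, on the bench. Walls 3 thick, floor top 3 above the bench. The tray with three pockets: long pocket 125 (x) x 72 (y), centre (0, +37.5); the -y side is halved by a cross wall into small pockets 61 (x) x 72 (y), centres (+32, -37.5) and (-32, -37.5).
- dressing_stone: Dark grey-black rectangular abrasive bar, 24 (x) x 95 (y) x 24 high, lying flat, 0.13 to 0.27 kg. Its origin is the centre of its underside, z up. 
- feeler_gauge: Closed feeler gauge, a slim bare steel bar with rounded ends, 15 (x) x 95 (y), body 9 high with a 12 high pivot at one end, lying flat. Its origin is the centre of its underside, z up. 
- wood_block: Plain oak packing block, 44 (x) x 85 (y) x 38 high, lying flat, 0.08 to 0.17 kg. Its origin is the centre of its underside, z up. 
- bolt_m12: Steel bolt standing on its hexagon head: head 19 x 22 and 8 high at the bottom, round shank 11.6 in diameter above it up to 48. Its origin is the centre of its underside, z up. 
- nut_small: The smaller of two steel hexagon nuts, lying flat, 18 (x, across the flats) x 20 (y, across the corners) x 10 high; it fits the bolt. Its origin is the centre of its underside, z up. 
- nut_large: The larger of the two steel hexagon nuts, lying flat, 24 (x, across the flats) x 27 (y, across the corners) x 13 high; too big for the bolt. Its origin is the centre of its underside, z up. 

How it is judged:
By the outcome, as a careful person would: the job done as asked, in the order asked, and still so for the second after the job is handed in, with the robot touching nothing.
It also fails if it takes over 134 s, if anything falls off the work surface, if the arm or the gripper's body presses on something with over 40 N, if the wrist force passes 120 N, or if a joint passes its speed limit or range.

## Working session

There is one attempt and no reset: what is moved stays moved. The work goes in short steps, Python scripts to look and compute and a shell command to move; the robot and the scene stay as the last step left them, time stands still between calls to the robot, and variables do not carry over. Pictures are saved under pics/ and viewed, about 12 in all and at most 16, crops included, and the job is handed in when it is done.

```bash
ls; mkdir -p pics; cat > h.py <<'E'
import numpy as np, cv2
from cell import manip
from scipy.spatial.transform import Rotation as R
def save(p,n,crop=None,scale=1):
    im=cv2.cvtColor(p["pixels"],cv2.COLOR_RGB2BGR)
    if crop: im=im[crop[1]:crop[3],crop[0]:crop[2]]
    if scale!=1: im=cv2.resize(im,None,fx=scale,fy=scale,interpolation=cv2.INTER_CUBIC)
    cv2.imwrite("pics/"+n,im)
def cam_pose(p,st=None):
    if "extrinsics" in p: return np.linalg.inv(np.array(p["extrinsics"]))
    T=np.eye(4);T[:3,:3]=R.from_euler("xyz",st["eef_rot"]).as_matrix();T[:3,3]=st["eef_pos"]
    return T@np.array(p["hand_eye"])
def ray(p,uv,z,st=None):
    uv=np.atleast_2d(uv).astype(float);T=cam_pose(p,st)
    d=np.c_[(uv[:,0]-p["cx"])/p["fx"],(uv[:,1]-p["cy"])/p["fy"],np.ones(len(uv))]@T[:3,:3].T
    o=T[:3,3]; return o+d*((z-o[2])/d[:,2])[:,None]
def proj(p,X,st=None):
    c=(np.atleast_2d(X)-cam_pose(p,st)[:3,3])@cam_pose(p,st)[:3,:3]
    return np.c_[c[:,0]/c[:,2]*p["fx"]+p["cx"],c[:,1]/c[:,2]*p["fy"]+p["cy"]]
def rect(p,mask,z,st=None):
    n,l,s,_=cv2.connectedComponentsWithStats(mask.astype(np.uint8))
    m=l==1+np.argmax(s[1:,4]); v,u=np.nonzero(m)
    P=ray(p,np.c_[u,v],z,st)[:,:2].astype(np.float32)
    b=cv2.minAreaRect(P); q=cv2.boxPoints(b); e=[q[1]-q[0],q[2]-q[1]]
    L=max(e,key=np.linalg.norm)
    return np.round(b[0],1),np.round(sorted(b[1]),1),round(float(np.degrees(np.arctan2(L[1],L[0])))%180,1),np.round(P.mean(0),1)
E
python3 - <<'E'
from h import *
print(manip.read_state())
H=dict(tray_two=11,tray_three=11,dressing_stone=24,feeler_gauge=9,wood_block=38,bolt_m12=48,nut_small=10,nut_large=13)
for c in ("top","scene"):
    p=manip.camera(c); save(p,c+"0.png"); T=cam_pose(p); print(c,T[:3,3].round(),T[:3,2].round(2),p["fx"])
    for n,h in H.items():
        s=manip.search_frame(p,n); m=manip.masks_of(p,n)
        print(n,[(np.round(a["location"]).tolist(),round(a["conf"],2)) for a in s[:3]])
        for a in m[:2]: print("   ",round(a["conf"],2),rect(p,a["mask"],h) if a["mask"].any() else 0)
E
```

```text
pics
{'clock': 0.0, 'joints': array([-1.26962244e+00,  3.00452460e-01,  1.52155320e+00, -2.59707285e-05,
        1.32072499e+00, -6.66098397e-02]), 'qd': array([ 7.54631206e-04,  6.80218769e-05,  9.81697828e-04,  5.23353605e-05,
       -5.24307108e-04, -1.72791238e-04]), 'effort': array([-8.55256494e-04, -5.31812525e+01, -3.52735126e+01,  7.08008185e-02,
        2.44121393e-02, -9.45766601e-05]), 'eef_pos': array([ 197.66057872, -512.97776101,  204.90835614]), 'eef_rot': array([-3.14045551e+00, -5.06457950e-05,  3.67790142e-01]), 'wrist_force': array([ 0.35471636, -0.25762563, -0.98905564]), 'moment': array([-0.05029988, -0.0488871 , -0.02630361]), 'finger_gap': 94.00923609613136}
top [377. -48. 872.] [ 0.19 -0.02 -0.98] 361.5117696535772
tray_two [([461.0, -245.0, 3.0], 0.88)]
tray_three [([441.0, 174.0, 1.0], 0.75), ([595.0, -164.0, 19.0], 0.63)]
    0.82 (array([444.3, 177.5]), array([130.9, 154. ]), 84.8, array([443.4, 177.7], dtype=float32))
dressing_stone [([488.0, -24.0, 27.0], 0.65)]
    0.62 (array([492.4, -20.4]), array([24.1, 92.5]), 86.2, array([492.5, -21.5], dtype=float
[... 935 characters left out ...]
47.7, 174.8]), array([140.8, 155.2]), 85.6, array([452. , 174.3], dtype=float32))
dressing_stone [([505.0, -21.0, 24.0], 0.81)]
    0.88 (array([503.6, -24.4]), array([42. , 91.3]), 89.5, array([503.4, -25.8], dtype=float32))
feeler_gauge [([606.0, 44.0, 10.0], 0.87)]
    0.21 (array([425., -28.]), array([24.4, 30.2]), 179.5, array([425.1, -28.2], dtype=float32))
wood_block [([620.0, -63.0, 40.0], 0.9)]
    0.84 (array([619.5, -63.4]), array([66.2, 84.6]), 99.3, array([620.3, -64.4], dtype=float32))
bolt_m12 [([602.0, -162.0, 27.0], 0.63)]
    0.49 (array([ 612.1, -163.7]), array([12. , 36.2]), 19.8, array([ 613. , -162.8], dtype=float32))
nut_small []
nut_large [([424.0, -22.0, 11.0], 0.4)]
```

View pics/top0.png

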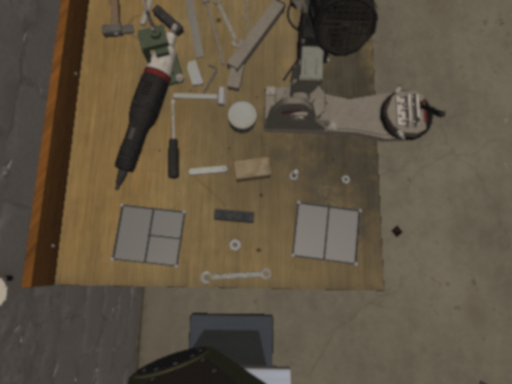

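View pics/scene0.png

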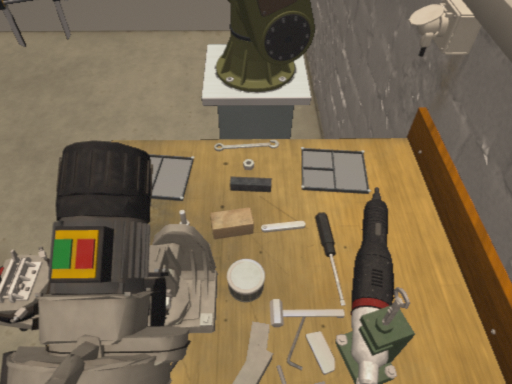

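The top view shows tray_three at left (115-185, 205-267), with its long pocket on +y, and tray_two at (292-360, 203-264). The stone is at (234,216), the gauge at (208,170), the block at (252,168) and the bolt at (294,174). The nuts are at (235,244) and (346,179). The left nut is probably the large one; I'll check that with the wrist camera. The bench grinder stands just behind the bolt and the right nut.

```bash
R='{"offset":[0.23,0.38,0.14],"spin":69}'; python3 -m crank '[{"offset":[0.24,0.38,0.14],"spin":69},{"offset":[0.24,0.38,0.14],"spin":69},{"offset":[0.24,0.38,0.14],"spin":69},{"offset":[0.24,0.38,0.14],"spin":69},{"offset":[0.24,0.38,0.14],"spin":69},{"offset":[0.24,0.38,0.14],"spin":69},{"offset":[0.24,0.38,0.14],"spin":69},{"offset":[0.24,0.38,0.14],"spin":69}]'
python3 -m crank '[{"offset":[0.1,0.1,0.05],"spin":12},{"offset":[0.1,0.1,0.05],"spin":12},{"offset":[0.1,0.1,0.05],"spin":12},{"offset":[0.1,0.1,0.05],"spin":12},{"offset":[0.1,0.1,0.05],"spin":12},{"offset":[0.1,0.1,0.05],"spin":12},{"offset":[0.1,0.1,0.05],"spin":12},{"offset":[0.1,0.1,0.05],"spin":12}]'
python3 - <<'E'
from h import *
st=manip.read_state(); p=manip.camera("wrist"); save(p,"w1.png"); print(st["eef_pos"].round(1),np.degrees(st["eef_rot"]).round(1),st["joints"].round(2))
T=cam_pose(p,st); print(T.round(2),p["fx"]); print(np.array(p["hand_eye"]).round(2))
print(ray(p,[[0,0],[511,0],[511,383],[0,383]],0,st).round())
E
```

```text
clock: 2.37
eef_pos: [368.2, -242.3, 305.5]
eef_rot: [3.141, 0.0, 1.374]
wrist_force: [-0.3, -0.1, -0.0]
finger_gap: 93.9
clock: 3.03
eef_pos: [467.5, -143.0, 355.1]
eef_rot: [3.142, 0.0, 1.582]
wrist_force: [-0.1, -1.0, -0.4]
finger_gap: 94.0
[ 467.5 -143.   355.1] [180.    0.   90.6] [-0.37  0.09  1.43 -0.    1.62 -0.38]
[[ 1.0000e+00  1.0000e-02  0.0000e+00  4.6673e+02]
 [ 1.0000e-02 -9.7000e-01 -2.3000e-01 -7.7600e+01]
 [-0.0000e+00  2.3000e-01 -9.7000e-01  5.3491e+02]
 [ 0.0000e+00  0.0000e+00  0.0000e+00  1.0000e+00]] 279.8772304595082
[[ 0.000e+00 -9.700e-01 -2.300e-01  6.539e+01]
 [ 1.000e+00  0.000e+00 -0.000e+00 -8.000e-02]
 [ 0.000e+00 -2.300e-01  9.700e-01 -1.798e+02]
 [ 0.000e+00  0.000e+00  0.000e+00  1.000e+00]]
[[  13.  120.    0.]
 [ 880.  130.    0.]
 [1048. -665.    0.]
 [-150. -679.    0.]]
```

View pics/w1.png

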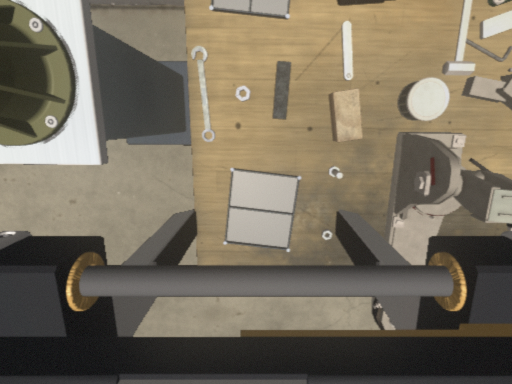

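The wrist view agrees. The large nut is at (242,93), the small nut at (327,236), the bolt at (336,172), the stone at (282,90), the gauge at (348,50), the block at (347,115) and tray_two at (225-300, 169-250). The grinder base starts at u≈387.

```bash
python3 - <<'E'
from h import *
st=manip.read_state(); p=manip.camera("wrist")
H=dict(tray_two=11,dressing_stone=24,feeler_gauge=9,wood_block=38,bolt_m12=48,nut_small=10,nut_large=13)
for n,h in H.items():
    s=manip.search_frame(p,n); m=manip.masks_of(p,n)
    print(n,[(np.round(a["location"]).tolist(),round(a["conf"],2)) for a in s[:2]])
    for a in m[:2]: print("   ",round(a["conf"],2),rect(p,a["mask"],h,st) if a["mask"].any() else 0)
print("tray2 corners",ray(p,[[232,169.5],[299.5,178],[289,250],[225,243]],11,st).round(1).tolist())
print("nuts",ray(p,[[327.5,236],[242.5,93]],8,st).round(1).tolist(), "bolt base/top",ray(p,[[333,171]],8,st).round(1),ray(p,[[340,175.5]],48,st).round(1))
print("grinder",ray(p,[[387,230],[398,133]],0,st).round(1).tolist(),ray(p,[[387,230],[398,133]],40,st).round(1).tolist())
t=manip.camera("top")
print("T tray2",ray(t,[[300,203],[360,209],[357,264],[292,258]],11).round(1).tolist())
print("T tray3",ray(t,[[121,206],[184.5,211.5],[178.5,267],[113.5,262]],11).round(1).tolist())
E
```

```text
tray_two [([457.0, -242.0, 3.0], 0.66)]
    0.77 (array([ 458. , -244.6]), array([131.3, 153.9]), 83.7, array([ 457.9, -241.6], dtype=float32))
dressing_stone [([492.0, -21.0, 26.0], 0.61)]
    0.83 (array([492. , -22.6]), array([24.4, 94.7]), 86.4, array([492. , -21.9], dtype=float32))
    0.6 (array([606. , -63.7]), array([52.7, 87.1]), 99.2, array([605.9, -62.8], dtype=float32))
feeler_gauge [([603.0, 44.0, 14.0], 0.75)]
    0.66 (array([604.6,  44.8]), array([16.9, 94.6]), 96.6, array([604.3,  46.5], dtype=float32))
wood_block [([604.0, -65.0, 36.0], 0.93)]
    0.76 (array([601.4, -64.1]), array([54.9, 86.6]), 97.3, array([602.1, -63.5], dtype=float32))
bolt_m12 [([602.0, -63.0, 36.0], 0.64), ([592.0, -161.0, 21.0], 0.43)]
nut_small [([442.0, 110.0, 4.0], 0.5)]
    0.47 (array([ 589.5, -293.2]), array([16. , 17.5]), 93.3, array([ 589.8, -292.8], dtype=float32))
nut_large [([420.0, -29.0, 11.0], 0.64)]
    0.63 (array([423.6, -27.6]), array([21.3, 22. ]), 89.8, array([424.3, -27.8], dtype=float32))
tray2 corners [[403.5, -164.5, 11.0], [531.9, -179.4, 11.0], [516.4, -328.2, 11.0], [386.9, -314.4, 11.0]]
nuts [[593.3, -298.2, 8.0], [424.1, -26.2, 8.0]] bolt base/top [[ 595.6 -165.6    8. ]] [[ 598.7 -166.9   48. ]]
grinder [[715.4, -287.1, 0.0], [714.7, -93.5, 0.0]] [[696.8, -271.5, 40.0], [696.1, -92.3, 40.0]]
T tray2 [[528.9, -179.6, 11.0], [517.9, -325.6, 11.0], [386.5, -313.9, 11.0], [397.0, -160.3, 11.0]]
T tray3 [[510.6, 249.7, 11.0], [501.1, 97.8, 11.0], [370.6, 104.3, 11.0], [378.8, 255.1, 11.0]]
```

```bash
python3 -m crank '[{"offset":[0.0245,0.121,-0.03],"spin":-4.2},{"offset":[0.0245,0.121,-0.06],"spin":-4.2},{"offset":[0.0245,0.121,-0.1],"spin":-4.2},{"offset":[0.0245,0.121,-0.16],"spin":-4.2},{"offset":[0.0245,0.121,-0.24],"spin":-4.2},{"offset":[0.0245,0.121,-0.27],"spin":-4.2},{"offset":[0.0245,0.121,-0.27],"spin":-4.2},{"offset":[0.0245,0.121,-0.27],"spin":-4.2}]'
python3 - <<'E'
from h import *
st=manip.read_state(); p=manip.camera("wrist"); print(st["eef_pos"].round(1),np.degrees(st["eef_rot"]).round(1),st["clock"])
save(p,"w2.png")
for a in manip.masks_of(p,"dressing_stone")[:1]: print(a["conf"],rect(p,a["mask"],24,st))
for a in manip.masks_of(p,"nut_large")[:1]: print(a["conf"],rect(p,a["mask"],13,st))
E
```

```text
clock: 4.55
eef_pos: [492.3, -20.9, 83.5]
eef_rot: [3.141, 0.0, 1.51]
wrist_force: [0.4, -0.2, 0.4]
finger_gap: 94.0
[492.3 -20.9  83.5] [180.    0.   86.5] 4.55
0.83 (array([492.5, -22. ]), array([24.4, 96.6]), 87.2, array([492.8, -19.5], dtype=float32))
0.63 (array([426.3, -23.6]), array([26.6, 27.8]), 149.7, array([426.4, -23.5], dtype=float32))
```

View pics/w2.png

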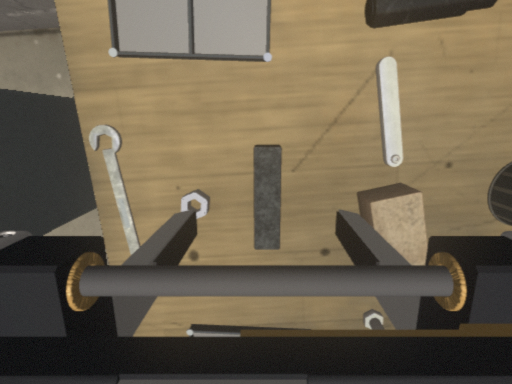

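The jaws straddle the stone at (267,195), but the large nut at (196,204) is close to the left finger. I'll narrow the jaws before descending.

```bash
python3 -m crank '[{"offset":[0.0,-0.001,0],"spin":0.7},{"offset":[0.0,-0.001,0],"spin":0.7},{"offset":[0.0,-0.001,0],"spin":0.7},{"offset":[0.0,-0.001,-0.02],"spin":0.7},{"offset":[0.0,-0.001,-0.045],"spin":0.7},{"offset":[0.0,-0.001,-0.065],"spin":0.7},{"offset":[0.0,-0.001,-0.079],"spin":0.7},{"offset":[0.0,-0.001,-0.079],"spin":0.7}]' 0.58
python3 -m crank '[{"offset":[0,0,0],"spin":0},{"offset":[0,0,0],"spin":0},{"offset":[0,0,0],"spin":0},{"offset":[0,0,0],"spin":0},{"offset":[0,0,0],"spin":0},{"offset":[0,0,0],"spin":0},{"offset":[0,0,0],"spin":0},{"offset":[0,0,0],"spin":0}]' 0 30
```

```text
clock: 5.37
eef_pos: [491.1, -22.2, 4.3]
eef_rot: [-3.136, -0.0, 1.522]
wrist_force: [-0.5, 0.3, -0.1]
finger_gap: 54.9
clock: 6.03
eef_pos: [491.7, -22.2, 5.1]
eef_rot: [-3.137, -0.0, 1.522]
wrist_force: [-0.6, 0.1, 7.8]
finger_gap: 23.6
```

```bash
python3 -m crank '[{"offset":[0,0,0.03],"spin":0},{"offset":[0,0,0.06],"spin":-7},{"offset":[0,-0.03,0.09],"spin":-14},{"offset":[-0.01,-0.06,0.09],"spin":-21},{"offset":[-0.01,-0.09,0.09],"spin":-28},{"offset":[-0.02,-0.12,0.09],"spin":-35},{"offset":[-0.025,-0.15,0.09],"spin":-42},{"offset":[-0.03,-0.186,0.09],"spin":-49}]'
python3 -m crank '[{"offset":[0,0,0],"spin":-7},{"offset":[0,0,0],"spin":-14},{"offset":[0,0,0],"spin":-21},{"offset":[0,0,0],"spin":-28},{"offset":[0,0,0],"spin":-35},{"offset":[0,0,0],"spin":-42},{"offset":[0,0,0],"spin":-46},{"offset":[0,0,0],"spin":-46}]'
python3 - <<'E'
from h import *
st=manip.read_state(); p=manip.camera("wrist"); print(st["eef_pos"].round(1),np.degrees(st["eef_rot"]).round(1),st["clock"],st["finger_gap"])
save(p,"w3.png")
for a in manip.masks_of(p,"tray_two")[:1]: print(a["conf"],rect(p,a["mask"],11,st))
for a in manip.masks_of(p,"dressing_stone")[:1]: print(a["conf"],rect(p,a["mask"],st["eef_pos"][2]+19,st))
E
```

```text
clock: 6.7
eef_pos: [461.0, -209.0, 95.2]
eef_rot: [-3.137, 0.0, 0.662]
wrist_force: [0.6, -0.3, -2.1]
finger_gap: 23.5
clock: 7.37
eef_pos: [460.8, -208.9, 95.2]
eef_rot: [-3.137, 0.0, -0.145]
wrist_force: [0.8, 0.5, -1.4]
finger_gap: 23.7
[ 460.8 -208.9   95.2] [-179.7    0.    -8.3] 7.3667 23.661940706432887
0.97 (array([ 467.1, -245. ]), array([115.9, 154.9]), 83.4, array([ 475.6, -259.1], dtype=float32))
0.57 (array([ 474.7, -211.1]), array([23.7, 70.5]), 171.3, array([ 476.3, -211.4], dtype=float32))
```

View pics/w3.png

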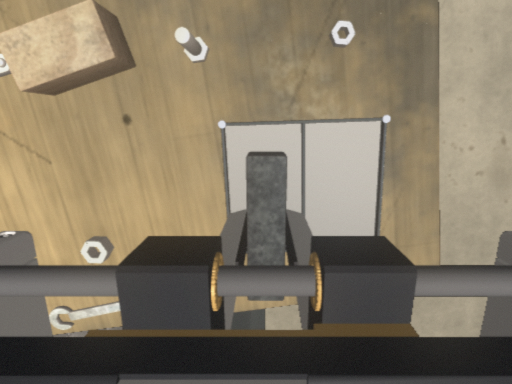

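The stone is held over the upper-left pocket with walls visible either side, centred. Lowering it now.

```bash
python3 -m crank '[{"offset":[0.001,0.001,-0.02],"spin":1.8},{"offset":[0.001,0.001,-0.05],"spin":1.8},{"offset":[0.001,0.001,-0.07],"spin":1.8},{"offset":[0.001,0.001,-0.08],"spin":1.8},{"offset":[0.001,0.001,-0.084],"spin":1.8},{"offset":[0.001,0.001,-0.0865],"spin":1.8},{"offset":[0.001,0.001,-0.0875],"spin":1.8},{"offset":[0.001,0.001,-0.0875],"spin":1.8}]'
```

```text
clock: 8.18
eef_pos: [462.4, -208.2, 8.6]
eef_rot: [-3.138, -0.001, -0.107]
wrist_force: [0.2, 0.5, -1.6]
finger_gap: 24.0
```

```bash
python3 -m crank '[{"offset":[0,0,-0.0005],"spin":0},{"offset":[0,0,-0.001],"spin":0},{"offset":[0,0,-0.001],"spin":0},{"offset":[0,0,-0.001],"spin":0},{"offset":[0,0,-0.001],"spin":0},{"offset":[0,0,-0.001],"spin":0},{"offset":[0,0,-0.001],"spin":0},{"offset":[0,0,-0.001],"spin":0}]'
```

```text
clock: 8.85
eef_pos: [462.8, -208.4, 8.1]
eef_rot: [-3.138, -0.002, -0.107]
wrist_force: [-0.5, 0.4, 7.3]
finger_gap: 23.6
```

```bash
python3 -m crank '[{"offset":[0,0,0],"spin":0},{"offset":[0,0,0],"spin":0},{"offset":[0,0,0],"spin":0},{"offset":[0,0,0],"spin":0},{"offset":[0,0,0.01],"spin":0},{"offset":[0,0,0.03],"spin":0},{"offset":[0,0,0.06],"spin":0},{"offset":[0,0,0.1],"spin":0}]' 0.4
python3 -m crank '[{"offset":[0.01,0.02,0.05],"spin":7},{"offset":[0.03,0.05,0.08],"spin":14},{"offset":[0.05,0.08,0.08],"spin":21},{"offset":[0.07,0.12,0.08],"spin":28},{"offset":[0.09,0.16,0.08],"spin":35},{"offset":[0.11,0.2,0.08],"spin":42},{"offset":[0.13,0.23,0.08],"spin":49},{"offset":[0.142,0.253,0.08],"spin":56}]'
python3 -m crank '[{"offset":[0,0,-0.01],"spin":7},{"offset":[0,0,-0.03],"spin":14},{"offset":[0,0,-0.05],"spin":21},{"offset":[0,0,-0.07],"spin":28},{"offset":[0,0,-0.08],"spin":35},{"offset":[0,0,-0.08],"spin":42},{"offset":[0,0,-0.08],"spin":46.6},{"offset":[0,0,-0.08],"spin":46.6}]'
python3 - <<'E'
from h import *
st=manip.read_state(); p=manip.camera("wrist"); print(st["eef_pos"].round(1),np.degrees(st["eef_rot"]).round(1),st["clock"],st["finger_gap"])
save(p,"w4.png")
for a in manip.masks_of(p,"feeler_gauge")[:2]: print(a["conf"],rect(p,a["mask"],9,st))
for a in manip.masks_of(p,"wood_block")[:1]: print(a["conf"],rect(p,a["mask"],38,st))
E
```

```text
clock: 9.52
eef_pos: [461.6, -207.8, 108.2]
eef_rot: [-3.136, 0.002, -0.107]
wrist_force: [0.2, -0.9, 0.1]
finger_gap: 37.6
clock: 10.18
eef_pos: [604.3, 47.6, 189.1]
eef_rot: [-3.137, 0.001, 0.877]
wrist_force: [0.8, -0.5, 0.2]
finger_gap: 37.7
clock: 10.85
eef_pos: [604.2, 47.6, 109.6]
eef_rot: [-3.137, 0.001, 1.694]
wrist_force: [-0.3, -0.6, 1.2]
finger_gap: 37.3
[604.2  47.6 109.6] [-1.797e+02  1.000e-01  9.710e+01] 10.85 37.25736326145214
0.71 (array([606.2,  45.2]), array([14.9, 93.2]), 96.9, array([605.8,  46.9], dtype=float32))
0.72 (array([608.7, -78.5]), array([37.9, 44.3]), 7.4, array([609.1, -78. ], dtype=float32))
```

View pics/w4.png

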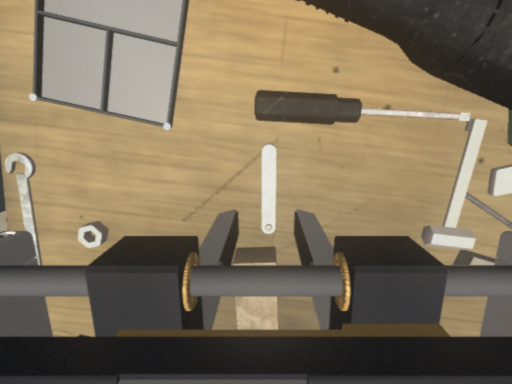

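```bash
python3 -m crank '[{"offset":[0.0015,-0.002,-0.02],"spin":0},{"offset":[0.0015,-0.002,-0.05],"spin":0},{"offset":[0.0015,-0.002,-0.08],"spin":0},{"offset":[0.0015,-0.002,-0.095],"spin":0},{"offset":[0.0015,-0.002,-0.102],"spin":0},{"offset":[0.0015,-0.002,-0.106],"spin":0},{"offset":[0.0015,-0.002,-0.106],"spin":0},{"offset":[0.0015,-0.002,-0.106],"spin":0}]'
python3 -m crank '[{"offset":[0,0,0],"spin":0},{"offset":[0,0,0],"spin":0},{"offset":[0,0,0],"spin":0},{"offset":[0,0,0],"spin":0},{"offset":[0,0,0],"spin":0},{"offset":[0,0,0],"spin":0},{"offset":[0,0,0],"spin":0},{"offset":[0,0,0],"spin":0}]' 0 30
```

```text
clock: 11.67
eef_pos: [606.5, 45.6, 4.8]
eef_rot: [-3.139, 0.001, 1.687]
wrist_force: [1.0, -0.4, 0.1]
finger_gap: 37.8
clock: 12.33
eef_pos: [606.8, 45.6, 5.3]
eef_rot: [-3.14, 0.001, 1.687]
wrist_force: [-0.9, -0.1, 5.2]
finger_gap: 14.2
```

```bash
python3 -m crank '[{"offset":[0,0,0.03],"spin":0},{"offset":[0,0,0.07],"spin":-7},{"offset":[-0.01,-0.03,0.1],"spin":-14},{"offset":[-0.03,-0.06,0.1],"spin":-21},{"offset":[-0.05,-0.09,0.1],"spin":-28},{"offset":[-0.07,-0.12,0.1],"spin":-35},{"offset":[-0.09,-0.15,0.1],"spin":-42},{"offset":[-0.1,-0.18,0.1],"spin":-49}]'
python3 -m crank '[{"offset":[-0.01,-0.03,0],"spin":-7},{"offset":[-0.02,-0.06,0],"spin":-14},{"offset":[-0.03,-0.09,0],"spin":-21},{"offset":[-0.04,-0.11,0],"spin":-28},{"offset":[-0.05,-0.13,0],"spin":-35},{"offset":[-0.052,-0.148,0],"spin":-42},{"offset":[-0.052,-0.148,0],"spin":-49},{"offset":[-0.052,-0.148,0],"spin":-53.7}]'
python3 -m crank '[{"offset":[0,0,-0.01],"spin":0},{"offset":[0,0,-0.02],"spin":0},{"offset":[0,0,-0.02],"spin":0},{"offset":[0,0,-0.02],"spin":0},{"offset":[0,0,-0.02],"spin":0},{"offset":[0,0,-0.02],"spin":0},{"offset":[0,0,-0.02],"spin":0},{"offset":[0,0,-0.02],"spin":0}]'
python3 - <<'E'
from h import *
st=manip.read_state(); p=manip.camera("wrist"); print(st["eef_pos"].round(1),np.degrees(st["eef_rot"]).round(1),st["clock"],st["finger_gap"],st["wrist_force"].round(1))
save(p,"w5.png")
for a in manip.masks_of(p,"feeler_gauge")[:2]: print(a["conf"],rect(p,a["mask"],st["eef_pos"][2]+4,st))
E
```

```text
clock: 13.0
eef_pos: [504.7, -135.4, 105.2]
eef_rot: [-3.139, 0.002, 0.826]
wrist_force: [1.1, -0.5, -1.0]
finger_gap: 14.1
clock: 13.67
eef_pos: [452.2, -284.3, 104.9]
eef_rot: [-3.139, 0.002, -0.12]
wrist_force: [0.4, 1.2, 0.2]
finger_gap: 14.1
clock: 14.33
eef_pos: [452.3, -284.3, 85.2]
eef_rot: [-3.139, 0.002, -0.12]
wrist_force: [-0.0, -0.1, -1.2]
finger_gap: 14.1
[ 452.3 -284.3   85.2] [-1.798e+02  1.000e-01 -6.900e+00] 14.3333 14.141242251498582 [-0.  -0.1 -1.2]
0.62 (array([ 461.9, -285.4]), array([14.8, 76.2]), 172.9, array([ 462.8, -285.6], dtype=float32))
```

View pics/w5.png

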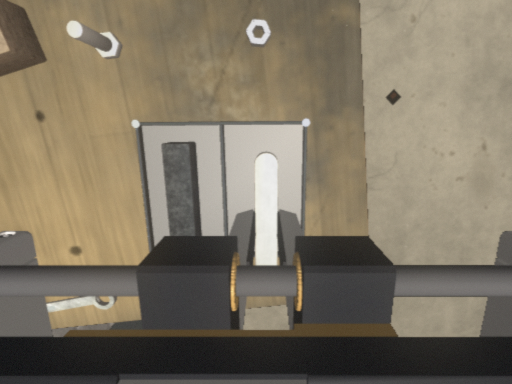

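The stone sits in the left pocket with its far end at (178,145). The gauge hangs centred over the right pocket at (265,210). Lowering it.

```bash
python3 -m crank '[{"offset":[0.002,0.002,-0.02],"spin":0},{"offset":[0.002,0.002,-0.05],"spin":0},{"offset":[0.002,0.002,-0.065],"spin":0},{"offset":[0.002,0.002,-0.071],"spin":0},{"offset":[0.002,0.002,-0.075],"spin":0},{"offset":[0.002,0.002,-0.0765],"spin":0},{"offset":[0.002,0.002,-0.0775],"spin":0},{"offset":[0.002,0.002,-0.0775],"spin":0}]'
python3 -m crank '[{"offset":[0,0,-0.0005],"spin":0},{"offset":[0,0,-0.0005],"spin":0},{"offset":[0,0,-0.0005],"spin":0},{"offset":[0,0,-0.0005],"spin":0},{"offset":[0,0,-0.0005],"spin":0},{"offset":[0,0,-0.0005],"spin":0},{"offset":[0,0,-0.0005],"spin":0},{"offset":[0,0,-0.0005],"spin":0}]'
```

```text
clock: 15.1
eef_pos: [454.7, -282.6, 8.5]
eef_rot: [-3.14, 0.001, -0.12]
wrist_force: [-0.6, 0.5, 0.4]
finger_gap: 14.2
clock: 15.77
eef_pos: [454.9, -282.8, 8.3]
eef_rot: [-3.14, 0.0, -0.12]
wrist_force: [-0.8, 0.3, 6.0]
finger_gap: 14.0
```

```bash
python3 -m crank '[{"offset":[0,0,0],"spin":0},{"offset":[0,0,0],"spin":0},{"offset":[0,0,0],"spin":0},{"offset":[0,0,0],"spin":0},{"offset":[0,0,0.01],"spin":0},{"offset":[0,0,0.03],"spin":0},{"offset":[0,0,0.06],"spin":0},{"offset":[0,0,0.1],"spin":0}]' 0.38
python3 -m crank '[{"offset":[0,0,0.04],"spin":7},{"offset":[0.02,0.02,0.07],"spin":14},{"offset":[0.04,0.05,0.08],"spin":21},{"offset":[0.06,0.08,0.08],"spin":28},{"offset":[0.08,0.11,0.08],"spin":35},{"offset":[0.1,0.15,0.08],"spin":42},{"offset":[0.125,0.18,0.08],"spin":49},{"offset":[0.149,0.219,0.08],"spin":56}]'
python3 -m crank '[{"offset":[0,0,0],"spin":7},{"offset":[0,0,0],"spin":14},{"offset":[0,0,0],"spin":21},{"offset":[0,0,0],"spin":28},{"offset":[0,0,0],"spin":35},{"offset":[0,0,0],"spin":42},{"offset":[0,0,0],"spin":49},{"offset":[0,0,0],"spin":49}]' 0.9
python3 - <<'E'
from h import *
st=manip.read_state(); p=manip.camera("wrist"); print(st["eef_pos"].round(1),np.degrees(st["eef_rot"]).round(1),st["clock"],st["finger_gap"])
save(p,"w6.png")
for a in manip.masks_of(p,"wood_block")[:2]: print(a["conf"],rect(p,a["mask"],38,st))
E
```

```text
clock: 16.43
eef_pos: [453.8, -282.0, 108.3]
eef_rot: [-3.138, 0.003, -0.12]
wrist_force: [0.2, -0.1, 1.0]
finger_gap: 35.5
clock: 17.1
eef_pos: [601.3, -65.1, 189.2]
eef_rot: [-3.139, 0.003, 0.863]
wrist_force: [0.3, 0.3, -1.3]
finger_gap: 35.3
clock: 17.77
eef_pos: [601.2, -65.1, 189.9]
eef_rot: [-3.139, 0.003, 1.725]
wrist_force: [-0.3, -0.2, -0.6]
finger_gap: 83.5
[601.2 -65.1 189.9] [-179.9    0.2   98.8] 17.7667 83.47792098103487
0.8 (array([606.2, -62.1]), array([43.7, 85.8]), 99.9, array([606.4, -61.2], dtype=float32))
```

View pics/w6.png

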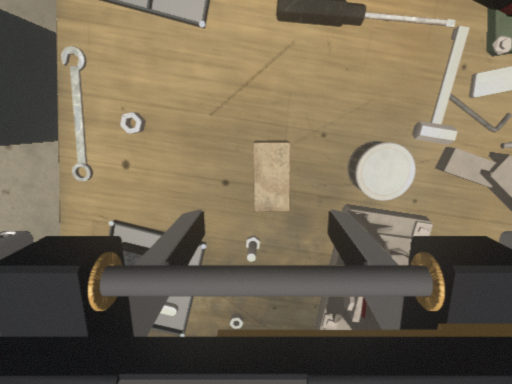

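The block measures 43.7 x 85.8 at (606,-62), 99.9°, which matches its given size. It is clear of the grinder base at (345,205). I'll grip it across the 44 mm side with the tips above tray-wall height.

```bash
python3 -m crank '[{"offset":[0.005,0.003,-0.03],"spin":1.1},{"offset":[0.005,0.003,-0.06],"spin":1.1},{"offset":[0.005,0.003,-0.1],"spin":1.1},{"offset":[0.005,0.003,-0.13],"spin":1.1},{"offset":[0.005,0.003,-0.15],"spin":1.1},{"offset":[0.005,0.003,-0.165],"spin":1.1},{"offset":[0.005,0.003,-0.175],"spin":1.1},{"offset":[0.005,0.003,-0.176],"spin":1.1}]'
python3 -m crank '[{"offset":[0,0,0],"spin":0},{"offset":[0,0,0],"spin":0},{"offset":[0,0,0],"spin":0},{"offset":[0,0,0],"spin":0},{"offset":[0,0,0],"spin":0},{"offset":[0,0,0],"spin":0},{"offset":[0,0,0],"spin":0},{"offset":[0,0,0],"spin":0}]' 0 30
```

```text
clock: 18.53
eef_pos: [605.4, -62.0, 12.1]
eef_rot: [-3.137, 0.002, 1.731]
wrist_force: [0.3, 0.0, -0.2]
finger_gap: 84.7
clock: 19.2
eef_pos: [605.7, -62.0, 12.5]
eef_rot: [-3.137, 0.003, 1.731]
wrist_force: [0.7, 0.0, 3.5]
finger_gap: 44.0
```

```bash
python3 -m crank '[{"offset":[0,0,0.03],"spin":0},{"offset":[0,0,0.07],"spin":7},{"offset":[-0.01,0.02,0.1],"spin":14},{"offset":[-0.03,0.05,0.12],"spin":21},{"offset":[-0.05,0.08,0.13],"spin":28},{"offset":[-0.07,0.11,0.13],"spin":35},{"offset":[-0.09,0.14,0.13],"spin":42},{"offset":[-0.11,0.18,0.13],"spin":49}]'
python3 -m crank '[{"offset":[-0.02,0.03,0],"spin":7},{"offset":[-0.03,0.06,0],"spin":14},{"offset":[-0.04,0.08,0],"spin":21},{"offset":[-0.05,0.096,0],"spin":27},{"offset":[-0.05,0.096,0],"spin":27},{"offset":[-0.05,0.096,0],"spin":27},{"offset":[-0.05,0.096,0],"spin":27},{"offset":[-0.05,0.096,0],"spin":27}]'
python3 - <<'E'
from h import *
st=manip.read_state(); p=manip.camera("wrist"); print(st["eef_pos"].round(1),np.degrees(st["eef_rot"]).round(1),st["clock"],st["finger_gap"])
save(p,"w7.png")
for a in manip.masks_of(p,"tray_three")[:2]: print(a["conf"],rect(p,a["mask"],11,st))
for a in manip.masks_of(p,"wood_block")[:1]: print(a["conf"],rect(p,a["mask"],st["eef_pos"][2]+25.5,st))
E
```

```text
clock: 19.87
eef_pos: [495.7, 115.8, 142.6]
eef_rot: [-3.137, 0.003, 2.591]
wrist_force: [0.8, 1.2, -0.6]
finger_gap: 43.6
clock: 20.53
eef_pos: [446.1, 211.0, 142.5]
eef_rot: [-3.137, 0.003, 3.059]
wrist_force: [-0.2, 0.2, -1.2]
finger_gap: 43.6
[446.1 211.  142.5] [-179.7    0.2  175.3] 20.5333 43.63246379127665
0.77 (array([442. , 177.9]), array([132. , 156.2]), 85.3, array([421.1, 159.9], dtype=float32))
0.58 (array([431.9, 211.8]), array([44.7, 64.3]), 175.5, array([430.7, 212. ], dtype=float32))
```

View pics/w7.png

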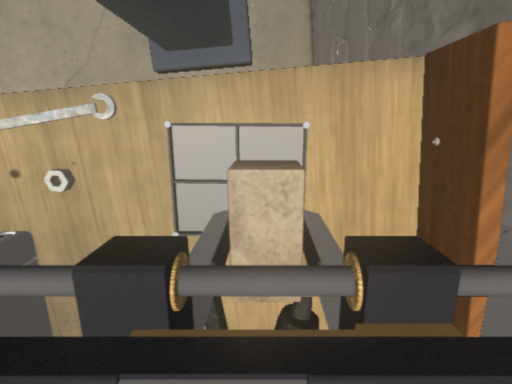

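The block is over the long pocket, whose corners are at (240,125) and (306,125). It needs to move about 3 mm in +x and 4 mm in +y.

```bash
python3 -m crank '[{"offset":[0.003,0.004,-0.03],"spin":0},{"offset":[0.003,0.004,-0.06],"spin":0},{"offset":[0.003,0.004,-0.09],"spin":0},{"offset":[0.003,0.004,-0.11],"spin":0},{"offset":[0.003,0.004,-0.12],"spin":0},{"offset":[0.003,0.004,-0.1245],"spin":0},{"offset":[0.003,0.004,-0.126],"spin":0},{"offset":[0.003,0.004,-0.126],"spin":0}]'
python3 -m crank '[{"offset":[0,0,-0.0005],"spin":0},{"offset":[0,0,-0.0005],"spin":0},{"offset":[0,0,-0.0005],"spin":0},{"offset":[0,0,-0.0005],"spin":0},{"offset":[0,0,-0.0005],"spin":0},{"offset":[0,0,-0.0005],"spin":0},{"offset":[0,0,-0.0005],"spin":0},{"offset":[0,0,-0.0005],"spin":0}]'
```

```text
clock: 21.35
eef_pos: [449.6, 215.2, 17.3]
eef_rot: [-3.138, 0.004, 3.06]
wrist_force: [-0.4, 0.6, -0.1]
finger_gap: 43.7
clock: 22.02
eef_pos: [449.6, 215.3, 16.8]
eef_rot: [-3.138, 0.004, 3.06]
wrist_force: [-0.4, -0.0, -1.2]
finger_gap: 43.8
```

```bash
python3 -m crank '[{"offset":[0,0,-0.0005],"spin":0},{"offset":[0,0,-0.001],"spin":0},{"offset":[0,0,-0.001],"spin":0},{"offset":[0,0,-0.001],"spin":0},{"offset":[0,0,-0.001],"spin":0},{"offset":[0,0,-0.001],"spin":0},{"offset":[0,0,-0.001],"spin":0},{"offset":[0,0,-0.001],"spin":0}]'
```

```text
clock: 22.68
eef_pos: [449.6, 215.3, 15.8]
eef_rot: [-3.138, 0.004, 3.06]
wrist_force: [-0.8, -0.4, -1.3]
finger_gap: 43.6
```

```bash
python3 -m crank '[{"offset":[0,0,-0.0005],"spin":0},{"offset":[0,0,-0.001],"spin":0},{"offset":[0,0,-0.001],"spin":0},{"offset":[0,0,-0.001],"spin":0},{"offset":[0,0,-0.001],"spin":0},{"offset":[0,0,-0.001],"spin":0},{"offset":[0,0,-0.001],"spin":0},{"offset":[0,0,-0.001],"spin":0}]'
```

```text
clock: 23.35
eef_pos: [449.7, 215.3, 15.4]
eef_rot: [-3.138, 0.004, 3.06]
wrist_force: [-4.1, -2.6, 7.3]
finger_gap: 43.8
```

```bash
python3 -m crank '[{"offset":[0,0,0.0005],"spin":0},{"offset":[0,0,0.0005],"spin":0},{"offset":[0,0,0.0005],"spin":0},{"offset":[0,0,0.0005],"spin":0},{"offset":[0,0,0.01],"spin":0},{"offset":[0,0,0.04],"spin":0},{"offset":[0,0,0.08],"spin":0},{"offset":[0,0,0.12],"spin":0}]' 0.75
python3 -m crank '[{"offset":[0,-0.03,0.02],"spin":0},{"offset":[0.01,-0.07,0.03],"spin":0},{"offset":[0.03,-0.1,0.03],"spin":0},{"offset":[0.05,-0.135,0.03],"spin":0},{"offset":[0.06,-0.17,0.03],"spin":0},{"offset":[0.08,-0.21,0.03],"spin":0},{"offset":[0.09,-0.25,0.03],"spin":0},{"offset":[0.1,-0.285,0.03],"spin":0}]' 0.5
python3 -m crank '[{"offset":[0.02,-0.03,0],"spin":0},{"offset":[0.03,-0.06,0],"spin":0},{"offset":[0.042,-0.092,0],"spin":0},{"offset":[0.042,-0.092,-0.02],"spin":0},{"offset":[0.042,-0.092,-0.04],"spin":0},{"offset":[0.042,-0.092,-0.05],"spin":0},{"offset":[0.042,-0.092,-0.05],"spin":0},{"offset":[0.042,-0.092,-0.05],"spin":0}]'
python3 - <<'E'
from h import *
st=manip.read_state(); p=manip.camera("wrist"); print(st["eef_pos"].round(1),np.degrees(st["eef_rot"]).round(1),st["clock"],st["finger_gap"])
save(p,"w8.png")
for a in manip.masks_of(p,"bolt_m12")[:2]:
    v,u=np.nonzero(a["mask"]); print(a["conf"],u.min(),u.max(),v.min(),v.max(),rect(p,a["mask"],8,st),rect(p,a["mask"],48,st))
print(manip.search_frame(p,"bolt_m12")[:2])
for a in manip.masks_of(p,"nut_small")[:2]: print(a["conf"],rect(p,a["mask"],10,st))
print(proj(p,[[594.5,-164,0],[594.5,-164,48]],st).round())
E
```

```text
clock: 24.02
eef_pos: [449.1, 215.0, 137.1]
eef_rot: [-3.137, 0.002, 3.06]
wrist_force: [0.3, 0.8, 0.1]
finger_gap: 70.7
clock: 24.68
eef_pos: [549.4, -72.2, 167.9]
eef_rot: [-3.137, 0.003, 3.06]
wrist_force: [1.0, 0.5, -0.0]
finger_gap: 47.0
clock: 25.35
eef_pos: [591.4, -163.9, 118.5]
eef_rot: [-3.137, 0.003, 3.06]
wrist_force: [-0.2, 0.5, 1.0]
finger_gap: 47.2
[ 591.4 -163.9  118.5] [-179.7    0.2  175.3] 25.35 47.239267627327095
[{'location': [590.5, -164.2, 24.0], 'conf': 0.55}]
0.54 (array([ 590.5, -292.8]), array([19.8, 21.8]), 85.4, array([ 590.1, -292.8], dtype=float32))
[[267. 187.]
 [267. 199.]]
```

View pics/w8.png

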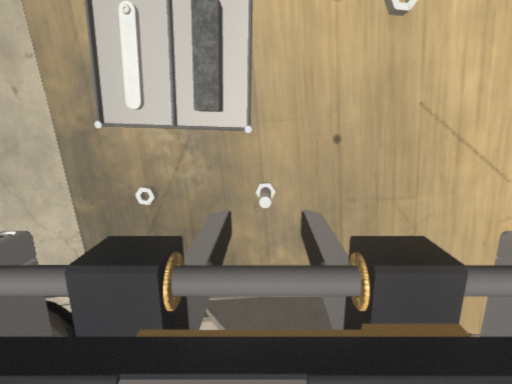

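The bolt is upright at (265,190), with its top at (265,202). It reads about (596,-166), so I need roughly +4.5 mm x and -2 mm y. The stone and gauge both look flat in tray_two. The small nut is at (145,196).

```bash
python3 -m crank '[{"offset":[0.0045,-0.002,0],"spin":0},{"offset":[0.0045,-0.002,-0.02],"spin":0},{"offset":[0.0045,-0.002,-0.04],"spin":0},{"offset":[0.0045,-0.002,-0.07],"spin":0},{"offset":[0.0045,-0.002,-0.09],"spin":0},{"offset":[0.0045,-0.002,-0.1],"spin":0},{"offset":[0.0045,-0.002,-0.105],"spin":0},{"offset":[0.0045,-0.002,-0.105],"spin":0}]'
python3 -m crank '[{"offset":[0,0,0],"spin":0},{"offset":[0,0,0],"spin":0},{"offset":[0,0,0],"spin":0},{"offset":[0,0,0],"spin":0},{"offset":[0,0,0],"spin":0},{"offset":[0,0,0],"spin":0},{"offset":[0,0,0],"spin":0},{"offset":[0,0,0],"spin":0}]' 0.06 20
```

```text
clock: 26.22
eef_pos: [596.5, -166.1, 14.1]
eef_rot: [-3.137, 0.005, 3.06]
wrist_force: [-0.1, -0.7, 0.2]
finger_gap: 47.2
clock: 26.88
eef_pos: [596.7, -166.2, 14.5]
eef_rot: [-3.136, 0.005, 3.06]
wrist_force: [-0.6, 0.1, 3.0]
finger_gap: 11.3
```

```bash
python3 -m crank '[{"offset":[0,0,0.03],"spin":0},{"offset":[0,0,0.07],"spin":0},{"offset":[0,0,0.11],"spin":0},{"offset":[-0.01,0.03,0.12],"spin":0},{"offset":[-0.03,0.065,0.12],"spin":0},{"offset":[-0.045,0.1,0.12],"spin":0},{"offset":[-0.06,0.14,0.12],"spin":0},{"offset":[-0.07,0.175,0.12],"spin":0}]'
python3 -m crank '[{"offset":[-0.01,0.035,0],"spin":0},{"offset":[-0.025,0.07,0],"spin":0},{"offset":[-0.04,0.1,0],"spin":0},{"offset":[-0.055,0.129,0],"spin":0},{"offset":[-0.055,0.129,-0.03],"spin":0},{"offset":[-0.055,0.129,-0.04],"spin":0},{"offset":[-0.055,0.129,-0.04],"spin":0},{"offset":[-0.055,0.129,-0.04],"spin":0}]'
python3 - <<'E'
from h import *
st=manip.read_state(); p=manip.camera("wrist"); print(st["eef_pos"].round(1),np.degrees(st["eef_rot"]).round(1),st["clock"],st["finger_gap"],st["wrist_force"])
save(p,"w9.png")
for a in manip.masks_of(p,"tray_three")[:1]: print(a["conf"],rect(p,a["mask"],11,st))
for a in manip.masks_of(p,"wood_block")[:1]: print(a["conf"],rect(p,a["mask"],41,st))
E
```

```text
clock: 27.55
eef_pos: [525.2, 10.4, 134.4]
eef_rot: [-3.137, 0.005, 3.06]
wrist_force: [1.3, -0.6, -0.8]
finger_gap: 10.9
clock: 28.22
eef_pos: [470.3, 138.7, 94.4]
eef_rot: [-3.136, 0.004, 3.059]
wrist_force: [-0.3, -0.4, -0.4]
finger_gap: 11.2
[470.3 138.7  94.4] [-179.7    0.2  175.3] 28.2167 11.24194149436056 [-0.29348704 -0.42856065 -0.38422393]
0.73 (array([443.5, 178.4]), array([132.2, 155. ]), 85.0, array([430.6, 164.5], dtype=float32))
0.61 (array([450.4, 210.6]), array([51. , 84.4]), 175.4, array([448.2, 211.2], dtype=float32))
```

View pics/w9.png

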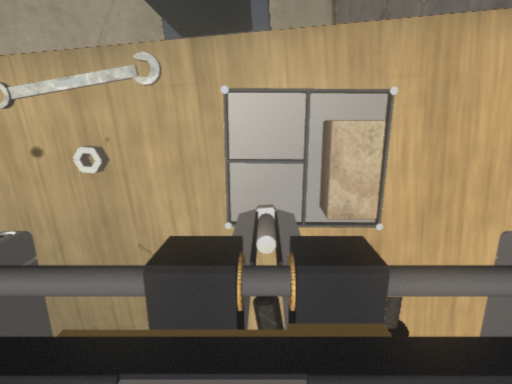

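```bash
python3 -m crank '[{"offset":[0.001,-0.001,-0.02],"spin":0},{"offset":[0.001,-0.001,-0.045],"spin":0},{"offset":[0.001,-0.001,-0.06],"spin":0},{"offset":[0.001,-0.001,-0.068],"spin":0},{"offset":[0.001,-0.001,-0.073],"spin":0},{"offset":[0.001,-0.001,-0.0755],"spin":0},{"offset":[0.001,-0.001,-0.0765],"spin":0},{"offset":[0.001,-0.001,-0.077],"spin":0}]'
python3 -m crank '[{"offset":[0,0,-0.0005],"spin":0},{"offset":[0,0,-0.0005],"spin":0},{"offset":[0,0,-0.0005],"spin":0},{"offset":[0,0,-0.0005],"spin":0},{"offset":[0,0,-0.0005],"spin":0},{"offset":[0,0,-0.0005],"spin":0},{"offset":[0,0,-0.0005],"spin":0},{"offset":[0,0,-0.0005],"spin":0}]'
```

```text
clock: 29.03
eef_pos: [472.4, 137.9, 19.0]
eef_rot: [-3.137, 0.007, 3.059]
wrist_force: [0.1, -0.7, -1.3]
finger_gap: 11.1
clock: 29.7
eef_pos: [472.4, 137.9, 18.5]
eef_rot: [-3.137, 0.007, 3.059]
wrist_force: [-0.6, -0.7, -0.9]
finger_gap: 11.1
```

```bash
python3 -m crank '[{"offset":[0,0,-0.0005],"spin":0},{"offset":[0,0,-0.001],"spin":0},{"offset":[0,0,-0.001],"spin":0},{"offset":[0,0,-0.001],"spin":0},{"offset":[0,0,-0.001],"spin":0},{"offset":[0,0,-0.001],"spin":0},{"offset":[0,0,-0.001],"spin":0},{"offset":[0,0,-0.001],"spin":0}]'
```

```text
clock: 30.37
eef_pos: [472.4, 137.9, 17.5]
eef_rot: [-3.137, 0.007, 3.059]
wrist_force: [0.2, -0.5, 0.0]
finger_gap: 11.4
```

```bash
python3 -m crank '[{"offset":[0,0,-0.0005],"spin":0},{"offset":[0,0,-0.0007],"spin":0},{"offset":[0,0,-0.0007],"spin":0},{"offset":[0,0,-0.0007],"spin":0},{"offset":[0,0,-0.0007],"spin":0},{"offset":[0,0,-0.0007],"spin":0},{"offset":[0,0,-0.0007],"spin":0},{"offset":[0,0,-0.0007],"spin":0}]'
```

```text
clock: 31.03
eef_pos: [472.6, 137.9, 17.4]
eef_rot: [-3.137, 0.007, 3.059]
wrist_force: [-3.2, -0.5, 8.4]
finger_gap: 11.5
```

```bash
python3 -m crank '[{"offset":[0,0,0.0005],"spin":0},{"offset":[0,0,0.0005],"spin":0},{"offset":[0,0,0.0005],"spin":0},{"offset":[0,0,0.0005],"spin":0},{"offset":[0,0,0.01],"spin":0},{"offset":[0,0,0.04],"spin":0},{"offset":[0,0,0.08],"spin":0},{"offset":[0,0,0.12],"spin":0}]' 0.32
python3 -m crank '[{"offset":[0,-0.03,0.02],"spin":0},{"offset":[0.01,-0.07,0.02],"spin":0},{"offset":[0.02,-0.1,0.02],"spin":0},{"offset":[0.03,-0.14,0.02],"spin":0},{"offset":[0.04,-0.18,0.02],"spin":0},{"offset":[0.05,-0.22,0.02],"spin":0},{"offset":[0.06,-0.26,0.02],"spin":0},{"offset":[0.07,-0.295,0.02],"spin":0}]'
python3 -m crank '[{"offset":[0.01,-0.03,0],"spin":0},{"offset":[0.02,-0.06,0],"spin":0},{"offset":[0.03,-0.1,0],"spin":0},{"offset":[0.048,-0.136,0],"spin":0},{"offset":[0.048,-0.136,-0.03],"spin":0},{"offset":[0.048,-0.136,-0.06],"spin":0},{"offset":[0.048,-0.136,-0.07],"spin":0},{"offset":[0.048,-0.136,-0.07],"spin":0}]'
python3 - <<'E'
from h import *
st=manip.read_state(); p=manip.camera("wrist"); print(st["eef_pos"].round(1),np.degrees(st["eef_rot"]).round(1),st["clock"],st["finger_gap"])
for a in manip.masks_of(p,"nut_small")[:2]: print(a["conf"],rect(p,a["mask"],10,st))
u,v=proj(p,[[591,-293,5]],st)[0].round().astype(int); print(u,v)
save(p,"w10.png",(max(u-64,0),max(v-50,0),u+64,v+46),5)
E
```

```text
clock: 31.7
eef_pos: [471.9, 137.8, 139.1]
eef_rot: [-3.137, 0.006, 3.059]
wrist_force: [0.3, -0.2, -0.3]
finger_gap: 30.3
clock: 32.37
eef_pos: [541.9, -159.8, 159.9]
eef_rot: [-3.137, 0.007, 3.058]
wrist_force: [1.1, 0.3, -0.1]
finger_gap: 30.4
clock: 33.03
eef_pos: [588.6, -295.1, 87.5]
eef_rot: [-3.139, 0.002, 3.058]
wrist_force: [-0.8, 0.3, -0.2]
finger_gap: 30.1
[ 588.6 -295.1   87.5] [-1.798e+02  1.000e-01  1.752e+02] 33.0333 30.089000131146
0.61 (array([ 589.7, -295. ]), array([18.1, 19.6]), 175.3, array([ 590.3, -294.8], dtype=float32))
269 195
```

View pics/w10.png

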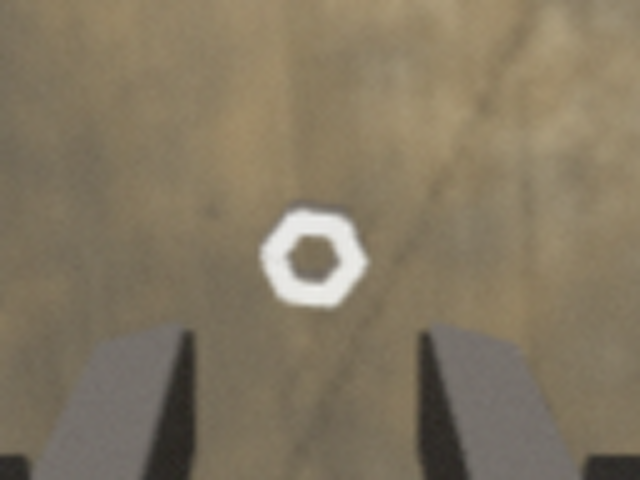

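The small nut has corners pointing left and right in the image, so it needs about a ±30° turn to grip on its flats. I'll fit the angle.

```bash
python3 - <<'E'
from h import *
st=manip.read_state(); C=[]
for k in range(2):
    p=manip.camera("wrist"); im=p["pixels"].astype(float)
    u0,v0=268,197
    sub=cv2.resize(im[v0-20:v0+20,u0-20:u0+20].min(2),None,fx=8,fy=8,interpolation=cv2.INTER_CUBIC)
    m=(sub>170).astype(np.uint8)
    cs,_=cv2.findContours(m,cv2.RETR_EXTERNAL,cv2.CHAIN_APPROX_NONE); c=max(cs,key=cv2.contourArea)[:,0]
    uv=(c+.5)/8-.5+[u0-20,v0-20]
    P=ray(p,uv,10,st)[:,:2]; c0=(P.min(0)+P.max(0))/2
    a=np.radians(np.arange(0,180,1)); w=np.array([np.ptp(P@[np.cos(t),np.sin(t)]) for t in a])
    # 60deg-periodic min width
    s=w.reshape(3,60).mean(0); print(c0.round(1),"flat normal angle mod60:",s.argmin(),s.min().round(1),"corner",s.argmax(),s.max().round(1),w[::15].round(1))
print("jaw axis now",np.degrees(st["eef_rot"][2])-90)
E
```

```text
[ 591.  -294.5] flat normal angle mod60: 47 18.3 corner 15 19.7 [19.1 19.8 19.7 18.4 19.2 19.8 19.2 18.5 19.1 19.6 19.2 18.3]
[ 590.5 -294.3] flat normal angle mod60: 49 18.2 corner 16 19.7 [19.  19.7 19.5 18.4 19.2 19.6 19.4 18.4 19.1 19.6 19.3 18.4]
jaw axis now 85.23569188167494
```

```bash
python3 -m crank '[{"offset":[0.002,0.001,0],"spin":7},{"offset":[0.002,0.001,0],"spin":14},{"offset":[0.002,0.001,-0.02],"spin":21},{"offset":[0.002,0.001,-0.045],"spin":22},{"offset":[0.002,0.001,-0.065],"spin":22},{"offset":[0.002,0.001,-0.077],"spin":22},{"offset":[0.002,0.001,-0.083],"spin":22},{"offset":[0.002,0.001,-0.083],"spin":22}]'
python3 -m crank '[{"offset":[0,0,0],"spin":0},{"offset":[0,0,0],"spin":0},{"offset":[0,0,0],"spin":0},{"offset":[0,0,0],"spin":0},{"offset":[0,0,0],"spin":0},{"offset":[0,0,0],"spin":0},{"offset":[0,0,0],"spin":0},{"offset":[0,0,0],"spin":0}]' 0.1 20
```

```text
clock: 33.9
eef_pos: [592.8, -294.8, 9.4]
eef_rot: [-3.136, 0.009, -2.841]
wrist_force: [0.5, -0.0, 0.3]
finger_gap: 30.3
clock: 34.57
eef_pos: [593.1, -294.8, 10.2]
eef_rot: [-3.135, 0.01, -2.841]
wrist_force: [-0.3, 1.5, 6.2]
finger_gap: 9.5
```

The descent stopped about 5 mm short and the fingers closed at or above the top of the nut. I'll open, rise and look.

```bash
python3 -m crank '[{"offset":[0,0,0.005],"spin":0},{"offset":[0,0,0.03],"spin":0},{"offset":[0,0,0.06],"spin":0},{"offset":[-0.0025,0.0005,0.06],"spin":0},{"offset":[-0.0025,0.0005,0.06],"spin":0},{"offset":[-0.0025,0.0005,0.06],"spin":0},{"offset":[-0.0025,0.0005,0.06],"spin":0},{"offset":[-0.0025,0.0005,0.06],"spin":0}]' 0.32
python3 - <<'E'
from h import *
st=manip.read_state(); p=manip.camera("wrist"); print(st["eef_pos"].round(1),np.degrees(st["eef_rot"]).round(1),st["joints"].round(2))
for a in manip.masks_of(p,"nut_small")[:2]: print(a["conf"],rect(p,a["mask"],10,st))
im=p["pixels"].astype(float); u0,v0=proj(p,[[591,-294.4,8]],st)[0].round().astype(int); print(u0,v0)
sub=cv2.resize(im[v0-20:v0+20,u0-20:u0+20].min(2),None,fx=8,fy=8,interpolation=cv2.INTER_CUBIC)
cs,_=cv2.findContours((sub>170).astype(np.uint8),cv2.RETR_EXTERNAL,cv2.CHAIN_APPROX_NONE); c=max(cs,key=cv2.contourArea)[:,0]
P=ray(p,(c+.5)/8-.5+[u0-20,v0-20],10,st)[:,:2]; a=np.radians(np.arange(180)); w=np.array([np.ptp(P@[np.cos(t),np.sin(t)]) for t in a]); s=w.reshape(3,60).mean(0)
print(((P.min(0)+P.max(0))/2).round(1),s.argmin(),s.argmax(),s.min(),s.max())
save(p,"w11.png",(u0-80,v0-60,u0+80,v0+60),5)
E
```

```text
clock: 35.23
eef_pos: [590.2, -294.1, 69.0]
eef_rot: [-3.136, 0.009, -2.841]
wrist_force: [-0.1, -0.1, 0.0]
finger_gap: 30.3
[ 590.2 -294.1   69. ] [-179.7    0.5 -162.8] [-0.52  0.66  1.32  0.    1.15 -2.39]
266 199
[ 591.  -294.4] 48 16 18.282035964103546 19.876356984345062
```

View pics/w11.png

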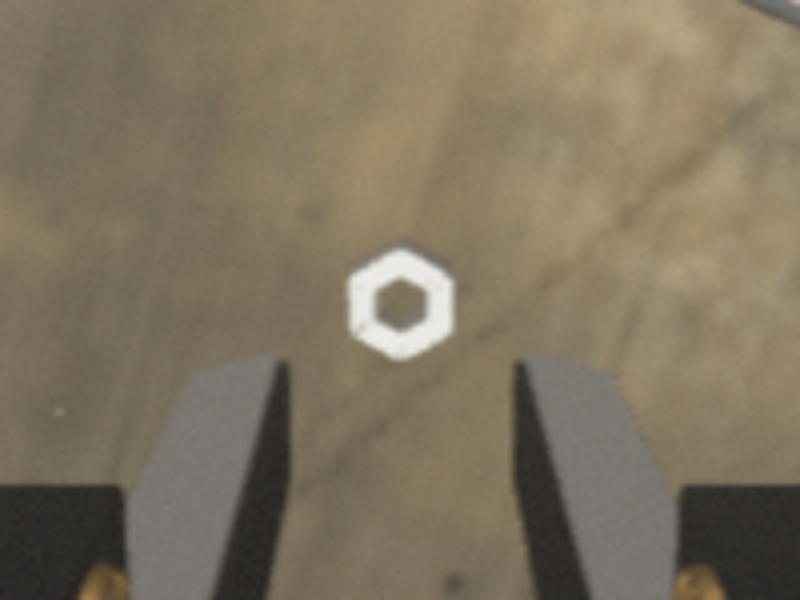

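The nut is undisturbed, with its flats now facing the jaws at (400,305) in the crop. Descending again, with rows to settle.

```bash
python3 -m crank '[{"offset":[0.0005,-0.0003,-0.02],"spin":0},{"offset":[0.0005,-0.0003,-0.04],"spin":0},{"offset":[0.0005,-0.0003,-0.055],"spin":0},{"offset":[0.0005,-0.0003,-0.0625],"spin":0},{"offset":[0.0005,-0.0003,-0.065],"spin":0},{"offset":[0.0005,-0.0003,-0.065],"spin":0},{"offset":[0.0005,-0.0003,-0.065],"spin":0},{"offset":[0.0005,-0.0003,-0.065],"spin":0}]'
```

```text
clock: 36.0
eef_pos: [591.3, -294.7, 5.5]
eef_rot: [-3.135, 0.01, -2.841]
wrist_force: [0.7, 0.5, 1.0]
finger_gap: 30.2
```

```bash
python3 -m crank '[{"offset":[0,0,-0.001],"spin":0},{"offset":[0,0,-0.0015],"spin":0},{"offset":[0,0,-0.0015],"spin":0},{"offset":[0,0,-0.0015],"spin":0},{"offset":[0,0,-0.0015],"spin":0},{"offset":[0,0,-0.0015],"spin":0},{"offset":[0,0,-0.0015],"spin":0},{"offset":[0,0,-0.0015],"spin":0}]'
python3 -m crank '[{"offset":[0,0,0],"spin":0},{"offset":[0,0,0],"spin":0},{"offset":[0,0,0],"spin":0},{"offset":[0,0,0],"spin":0},{"offset":[0,0,0],"spin":0},{"offset":[0,0,0],"spin":0},{"offset":[0,0,0],"spin":0},{"offset":[0,0,0],"spin":0}]' 0.1 25
```

```text
clock: 36.67
eef_pos: [591.4, -294.7, 4.0]
eef_rot: [-3.135, 0.01, -2.841]
wrist_force: [-0.3, 0.2, -0.1]
finger_gap: 29.9
clock: 37.33
eef_pos: [591.4, -294.7, 4.0]
eef_rot: [-3.135, 0.01, -2.841]
wrist_force: [0.4, -0.2, 0.1]
finger_gap: 23.2
```

```bash
python3 -m crank '[{"offset":[0,0,0],"spin":0},{"offset":[0,0,0],"spin":0},{"offset":[0,0,0],"spin":0},{"offset":[0,0,0],"spin":0},{"offset":[0,0,0],"spin":0},{"offset":[0,0,0],"spin":0},{"offset":[0,0,0],"spin":0},{"offset":[0,0,0],"spin":0}]' 0.1 25
python3 - <<'E'
from h import *
st=manip.read_state(); p=manip.camera("wrist"); print(st["finger_gap"])
save(p,"w12.png",(186,139,346,259),5)
E
```

```text
clock: 38.0
eef_pos: [591.4, -294.7, 4.0]
eef_rot: [-3.135, 0.01, -2.841]
wrist_force: [-0.7, 0.1, -0.6]
finger_gap: 23.2
23.22396045782962
```

View pics/w12.png

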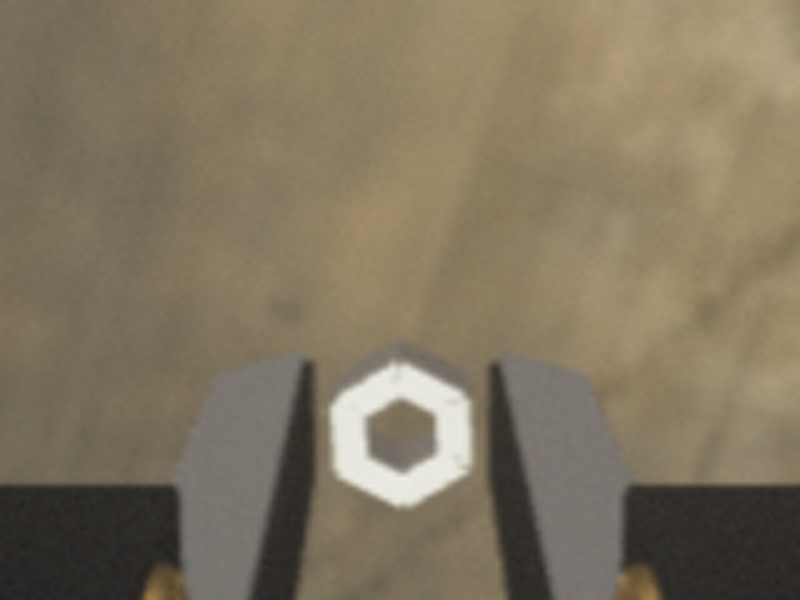

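The fingers stopped at 23 mm with about 2.5 mm of space either side of the nut and no wrist force. I'll command a full close at the earlier 30 N.

```bash
python3 -m crank '[{"offset":[0,0,0],"spin":0},{"offset":[0,0,0],"spin":0},{"offset":[0,0,0],"spin":0},{"offset":[0,0,0],"spin":0},{"offset":[0,0,0],"spin":0},{"offset":[0,0,0],"spin":0},{"offset":[0,0,0],"spin":0},{"offset":[0,0,0],"spin":0}]' 0 30
```

```text
clock: 38.72
eef_pos: [591.3, -294.7, 4.0]
eef_rot: [-3.135, 0.01, -2.841]
wrist_force: [0.3, -0.2, -0.4]
finger_gap: 22.8
```

```bash
python3 -m crank '[{"offset":[0,0,0.001],"spin":0},{"offset":[0,0,0.002],"spin":0},{"offset":[0,0,0.002],"spin":0},{"offset":[0,0,0.002],"spin":0},{"offset":[0,0,0.002],"spin":0},{"offset":[0,0,0.002],"spin":0},{"offset":[0,0,0.002],"spin":0},{"offset":[0,0,0.002],"spin":0}]' 0 30
```

```text
clock: 39.38
eef_pos: [591.4, -294.7, 5.9]
eef_rot: [-3.135, 0.01, -2.841]
wrist_force: [0.1, 0.1, -0.6]
finger_gap: 23.4
```

```bash
python3 -m crank '[{"offset":[0,0,0],"spin":0},{"offset":[0,0,0],"spin":0},{"offset":[0,0,0],"spin":0},{"offset":[0,0,0],"spin":0},{"offset":[0,0,0],"spin":0},{"offset":[0,0,0],"spin":0},{"offset":[0,0,0],"spin":0},{"offset":[0,0,0],"spin":0}]' 0.36 30
python3 -m crank '[{"offset":[0,0,0],"spin":0},{"offset":[0,0,0],"spin":0},{"offset":[0,0,0],"spin":0},{"offset":[0,0,0],"spin":0},{"offset":[0,0,0],"spin":0},{"offset":[0,0,0],"spin":0},{"offset":[0,0,0],"spin":0},{"offset":[0,0,0],"spin":0}]' 0.15 40
python3 - <<'E'
from h import *
for n in ("top","scene"):
    p=manip.camera(n); u,v=proj(p,[[591,-294,10]])[0].astype(int); print(u,v,manip.read_state()["effort"].round(1))
    save(p,n+"1.png",(u-40,v-30,u+40,v+30),8)
E
```

```text
clock: 40.05
eef_pos: [591.3, -294.7, 5.9]
eef_rot: [-3.135, 0.01, -2.841]
wrist_force: [0.4, -0.3, 0.7]
finger_gap: 34.1
clock: 40.72
eef_pos: [591.3, -294.7, 5.9]
eef_rot: [-3.135, 0.01, -2.841]
wrist_force: [-0.5, -0.2, 0.4]
finger_gap: 22.2
346 179 [ -0.1 -71.8 -30.8  -0.1   0.    0. ]
124 219 [ -0.1 -71.8 -30.8  -0.1   0.    0. ]
```

```bash
python3 -m crank '[{"offset":[0,0,0.001],"spin":0},{"offset":[0,0,0.003],"spin":0},{"offset":[0,0,0.006],"spin":0},{"offset":[0,0,0.006],"spin":0},{"offset":[0,0,0.006],"spin":0},{"offset":[0,0,0.006],"spin":0},{"offset":[0,0,0.006],"spin":0},{"offset":[0,0,0.006],"spin":0}]' 0.15 40
cat > nut.py <<'E'
from h import *
st=manip.read_state(); p=manip.camera("wrist"); print(st["eef_pos"].round(1),st["finger_gap"].round(1) if hasattr(st["finger_gap"],"round") else st["finger_gap"],st["wrist_force"].round(1))
im=p["pixels"].astype(float); u0,v0=proj(p,[[591,-294.4,8]],st)[0].round().astype(int)
sub=cv2.resize(im[v0-20:v0+20,u0-20:u0+20].min(2),None,fx=8,fy=8,interpolation=cv2.INTER_CUBIC)
cs,_=cv2.findContours((sub>170).astype(np.uint8),cv2.RETR_EXTERNAL,cv2.CHAIN_APPROX_NONE); c=max(cs,key=cv2.contourArea)[:,0]
P=ray(p,(c+.5)/8-.5+[u0-20,v0-20],10,st)[:,:2]; w=np.array([np.ptp(P@[np.cos(t),np.sin(t)]) for t in np.radians(np.arange(180))]); s=w.reshape(3,60).mean(0)
print("nut at z10:",((P.min(0)+P.max(0))/2).round(1),s.argmin(),s.argmax(),s.min().round(1),s.max().round(1))
E
python3 nut.py
```

```text
clock: 41.48
eef_pos: [591.3, -294.7, 11.8]
eef_rot: [-3.135, 0.01, -2.841]
wrist_force: [0.2, 0.5, -1.6]
finger_gap: 21.8
[ 591.3 -294.7   11.8] 21.81639881612667 [ 0.2  0.5 -1.6]
nut at z10: [ 593.5 -294.3] 50 24 18.8 20.5
```

The nut rose with the fingers: it appears about 3% larger and shifted as a 6 mm lift would show. I'll lift further to confirm.

```bash
python3 -m crank '[{"offset":[0,0,0.003],"spin":0},{"offset":[0,0,0.008],"spin":0},{"offset":[0,0,0.015],"spin":0},{"offset":[0,0,0.022],"spin":0},{"offset":[0,0,0.03],"spin":0},{"offset":[0,0,0.03],"spin":0},{"offset":[0,0,0.03],"spin":0},{"offset":[0,0,0.03],"spin":0}]'
python3 nut.py; python3 - <<'E'
from h import *
p=manip.camera("wrist"); save(p,"w13.png",(186,139,346,259),5)
E
```

```text
clock: 42.2
eef_pos: [591.2, -294.6, 41.7]
eef_rot: [-3.135, 0.01, -2.841]
wrist_force: [0.4, -0.7, -0.4]
finger_gap: 21.9
[ 591.2 -294.6   41.7] 21.894762887422488 [ 0.4 -0.7 -0.4]
nut at z10: [ 601.  -291.5] 50 33 19.1 19.8
```

View pics/w13.png

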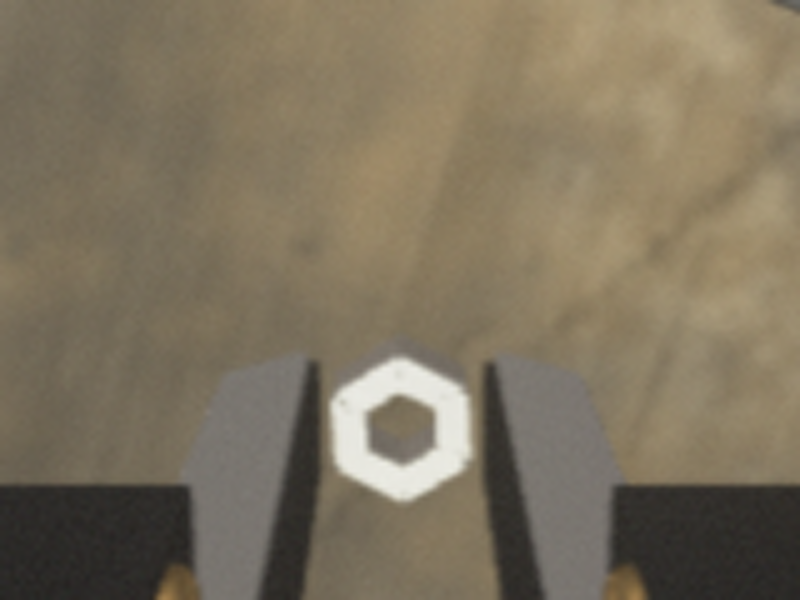

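```bash
python3 -m crank '[{"offset":[0,0,0.03],"spin":0},{"offset":[0,0,0.06],"spin":-5},{"offset":[-0.01,0.03,0.09],"spin":-10},{"offset":[-0.025,0.065,0.1],"spin":-15},{"offset":[-0.04,0.1,0.1],"spin":-20},{"offset":[-0.055,0.135,0.1],"spin":-22},{"offset":[-0.07,0.17,0.1],"spin":-22},{"offset":[-0.085,0.205,0.1],"spin":-22}]'
python3 -m crank '[{"offset":[-0.015,0.035,0],"spin":0},{"offset":[-0.03,0.07,0],"spin":0},{"offset":[-0.045,0.105,0],"spin":0},{"offset":[-0.06,0.14,0],"spin":0},{"offset":[-0.075,0.175,0],"spin":0},{"offset":[-0.09,0.21,0],"spin":0},{"offset":[-0.098,0.233,0],"spin":0},{"offset":[-0.098,0.233,0],"spin":0}]'
python3 -m crank '[{"offset":[0,0,-0.02],"spin":0},{"offset":[0,0,-0.04],"spin":0},{"offset":[0,0,-0.06],"spin":0},{"offset":[0,0,-0.07],"spin":0},{"offset":[0,0,-0.08],"spin":0},{"offset":[0,0,-0.08],"spin":0},{"offset":[0,0,-0.08],"spin":0},{"offset":[0,0,-0.08],"spin":0}]'
python3 - <<'E'
from h import *
st=manip.read_state(); p=manip.camera("wrist"); print(st["eef_pos"].round(1),np.degrees(st["eef_rot"]).round(1),st["clock"],st["finger_gap"])
for n,h in (("tray_three",11),("bolt_m12",51),("wood_block",41),("nut_small",st["eef_pos"][2]+4)):
    for a in manip.masks_of(p,n)[:1]: print(n,a["conf"],rect(p,a["mask"],h,st))
save(p,"w14.png")
E
```

```text
clock: 42.97
eef_pos: [504.9, -88.1, 141.2]
eef_rot: [-3.136, 0.009, 3.058]
wrist_force: [0.1, 1.0, -0.5]
finger_gap: 22.1
clock: 43.63
eef_pos: [405.5, 147.9, 141.2]
eef_rot: [-3.136, 0.009, 3.061]
wrist_force: [0.1, -0.8, -0.7]
finger_gap: 21.8
clock: 44.3
eef_pos: [406.0, 148.0, 61.9]
eef_rot: [-3.136, 0.01, 3.061]
wrist_force: [-0.3, 0.4, -1.0]
finger_gap: 22.3
[406.  148.   61.9] [-179.7    0.6  175.4] 44.3 22.265272110803014
tray_three 0.66 (array([422.1, 179.8]), array([ 92. , 157.1]), 85.1, array([403.4, 173. ], dtype=float32))
bolt_m12 0.54 (array([474.2, 137.3]), array([ 7.1, 10.1]), 85.6, array([473.8, 137.3], dtype=float32))
wood_block 0.82 (array([414.4, 213.7]), array([30.7, 50.4]), 84.5, array([414.6, 212.9], dtype=float32))
nut_small 0.6 (array([404.7, 147.4]), array([17.9, 21.9]), 0.2, array([404.7, 147.4], dtype=float32))
```

```bash
python3 -m crank '[{"offset":[0.002,-0.0045,0],"spin":0},{"offset":[0.002,-0.0045,-0.02],"spin":0},{"offset":[0.002,-0.0045,-0.035],"spin":0},{"offset":[0.002,-0.0045,-0.045],"spin":0},{"offset":[0.002,-0.0045,-0.05],"spin":0},{"offset":[0.002,-0.0045,-0.0525],"spin":0},{"offset":[0.002,-0.0045,-0.053],"spin":0},{"offset":[0.002,-0.0045,-0.053],"spin":0}]'
python3 -m crank '[{"offset":[0,0,-0.0005],"spin":0},{"offset":[0,0,-0.0005],"spin":0},{"offset":[0,0,-0.0005],"spin":0},{"offset":[0,0,-0.0005],"spin":0},{"offset":[0,0,-0.0005],"spin":0},{"offset":[0,0,-0.0005],"spin":0},{"offset":[0,0,-0.0005],"spin":0},{"offset":[0,0,-0.0005],"spin":0}]'
```

```text
clock: 45.22
eef_pos: [408.0, 143.5, 9.0]
eef_rot: [-3.137, 0.01, 3.061]
wrist_force: [0.2, 0.6, -0.4]
finger_gap: 22.4
clock: 45.88
eef_pos: [408.3, 143.6, 8.8]
eef_rot: [-3.137, 0.011, 3.062]
wrist_force: [0.4, 0.3, 6.0]
finger_gap: 21.6
```

Contact. I'll release gently, rise straight up and move aside.

```bash
python3 -m crank '[{"offset":[0,0,0.0003],"spin":0},{"offset":[0,0,0.0003],"spin":0},{"offset":[0,0,0.0003],"spin":0},{"offset":[0,0,0.0003],"spin":0},{"offset":[0,0,0.005],"spin":0},{"offset":[0,0,0.02],"spin":0},{"offset":[0,0,0.05],"spin":0},{"offset":[0,0,0.09],"spin":0}]' 0.36
python3 -m crank '[{"offset":[0,0,0.04],"spin":0},{"offset":[0,-0.03,0.08],"spin":0},{"offset":[0,-0.07,0.12],"spin":0},{"offset":[0,-0.1,0.16],"spin":0},{"offset":[0,-0.13,0.2],"spin":0},{"offset":[0,-0.16,0.22],"spin":0},{"offset":[0,-0.18,0.22],"spin":0},{"offset":[0,-0.2,0.22],"spin":0}]'
python3 - <<'E'
from h import *
st=manip.read_state(); p=manip.camera("wrist"); print(st["eef_pos"].round(1),st["finger_gap"])
def loc(X): 
    for t,c,yw in (("tray_two",(458.5,-245),-6.2),("tray_three",(443,178.1),-4.9)):
        a=np.radians(yw); d=np.array(X)-c; l=[d[0]*np.cos(a)+d[1]*np.sin(a),-d[0]*np.sin(a)+d[1]*np.cos(a)]
        if max(np.abs(l))<80: return t,np.round(l,1)
H=dict(dressing_stone=27,feeler_gauge=12,wood_block=41,bolt_m12=51,nut_small=13,nut_large=13)
q=manip.camera("top")
for nm,pp in (("wrist",p),("top",q)):
  for n,h in H.items():
    for a in manip.masks_of(pp,n)[:2]:
        if a["mask"].any(): r=rect(pp,a["mask"],h,st); print(nm,n,round(a["conf"],2),r[:3],loc(r[0]))
im=np.vstack([p["pixels"][:300,:]]); save({"pixels":im},"w15.png",None,1.5)
E
```

```text
clock: 46.55
eef_pos: [406.8, 143.2, 98.4]
eef_rot: [-3.135, 0.007, 3.061]
wrist_force: [0.1, 0.5, -0.0]
finger_gap: 33.8
clock: 47.22
eef_pos: [406.9, -58.9, 322.2]
eef_rot: [-3.134, 0.012, 3.061]
wrist_force: [0.7, 1.3, -0.5]
finger_gap: 33.9
[406.9 -58.9 322.2] 33.91769871205205
wrist dressing_stone 0.86 (array([ 459.9, -206. ]), array([30.1, 99.4]), 172.0) ('tray_two', array([-2.8, 38.9]))
wrist feeler_gauge 0.72 (array([ 453.8, -281.8]), array([18.2, 94.3]), 173.1) ('tray_two', array([ -0.7, -37.1]))
wrist wood_block 0.6 (array([448.5, 205.1]), array([62. , 86.4]), 175.4) ('tray_three', array([ 3.2, 27.4]))
wrist wood_block 0.2 (array([469.6, 129.3]), array([17.3, 32.9]), 42.5) ('tray_three', array([ 30.7, -46.3]))
wrist bolt_m12 0.45 (array([465. , 127.4]), array([18.2, 36.2]), 63.8) ('tray_three', array([ 26.3, -48.6]))
wrist nut_small 0.67 (array([407.3, 140.9]), array([19. , 21.1]), 85.5) ('tray_three', array([-32.4, -40.1]))
top wood_block 0.87 (array([451.4, 209.3]), array([56.9, 89.4]), 173.9) ('tray_three', array([ 5.7, 31.8]))
top bolt_m12 0.54 (array([470.3, 131.4]), array([13.7, 18.4]), 91.4) ('tray_three', array([ 31.2, -44.2]))
```

View pics/w15.png

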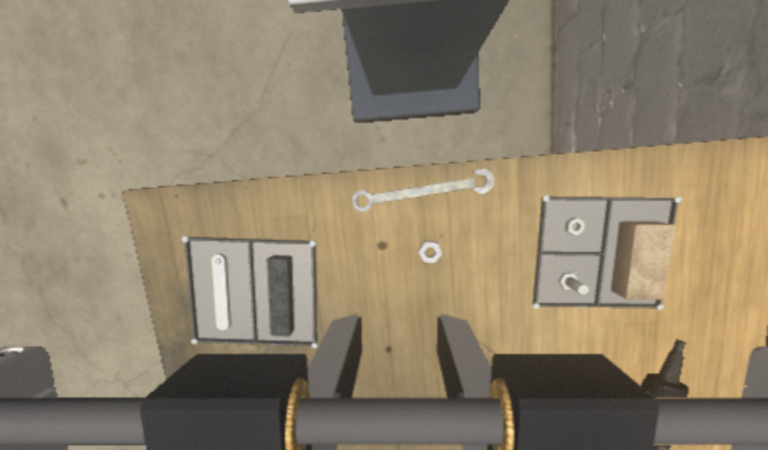

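Every item is in its own pocket and lying flat: gauge (220,292), stone (280,295), small nut (576,227), bolt upright (572,283) and block (648,258). The large nut is still on the bench at (430,252).

```bash
python3 -c "
from cell import manip
print(manip.read_state()['qd'].round(3)); print(manip.sign_off())"
```

```text
[-0.003  0.001 -0.001 -0.001  0.     0.001]
the job is handed in; nothing more can be done
None
```

Both kits are made up and the job is handed in at about 47 s of the 134 s allowed. The wheel-dressing kit was filled first.

- **Tray two:** the dressing stone and the feeler gauge each have their own pocket, within about 3 mm of the pocket centres.
- **Tray three:** the oak block is in the long pocket. The bolt stands on its head in the far small pocket, and the small nut is in the near one.
- **Placing:** each item was lowered until the wrist force rose to about 6–8 N, then released.
- **Large nut:** the last wrist picture shows it still lying on the bench; I never touched it.

**Small nut:** the first close was about 5 mm too high and caught nothing, but the nut had not moved. On the second try the fingers stopped at about 22 mm, although the nut is 18 mm across. A test lift showed it was held, and it was placed normally. I did not find out why the gap read wide.

**Last checks:**
- The final picture shows all five items in their pockets, with the arm still and clear of everything.
- The block and bolt positions in that check are off by up to about 15 mm because the networks' outlines included their sides. For those two I relied on the picture and the placing positions.
- In the last overhead image the networks found only the block and the bolt, so the stone, gauge and nut are confirmed by the wrist camera alone.

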